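Unclip the nut bar and lay it in the tool tray

ROBOT

A 7-joint arm with a two-finger parallel gripper is mounted at the origin on the work surface. World frame = base frame: x ahead of the robot, y to its left, z up, the work surface at z = 0. Lengths are in mm, angles in degrees, forces in N, time in s.
With the tool pointing down it reaches from about 400 to 875 mm from the base axis. Payload 19.3 kg.
Tool frame: the origin (TCP) lies on the centre line of the jaws, within the pads' length; the fingertips stand 11 mm ahead of it and the grasp point (between the pads) lies 8 mm behind it (env.tcp_to_tips is the z of the fingertips in the tool frame, in mm); z points along the fingers, y is the line along which they close (so a half turn about z gives the same grasp; the last joint's range is limited). The gripper opens to 85 mm and grips with 20 to 120 N. Pads are 22 mm wide; open, the fingers measure 114 mm over their backs; the gripper's body (76 mm by 85 mm) begins 54 mm behind the grasp point. The pads swing forward as they close: fully open they stand 13 mm farther back than shut.
Start: joints at [-70.313, 29.874, -2.08, 91.645, 1.215, 58.505, -6.463], TCP at [251.324, 572.233, 242.291] pointing down, gripper open.
Joint ranges: [-166.77, 166.77], [-17.47, 122.26], [-85.68, 81.53], [9.62, 139.38], [-72.42, 252.41], [9.2, 110.78], [-144.41, 144.41]. Speed limits (degrees/s): [108.29, 108.29, 136.94, 136.94, 172.46, 172.46, 172.46].

INTERFACE

Orientations are given as a 3x3 rotation matrix whose columns are the frame's x, y, z axes.
In Python, from plant import env gives the robot as it stands. The module is installed in compiled form; this text tells all that it offers.
- The arm moves only by the tool send_rows, never from a script. Its argument "increments" is a list of rows, each a list of 4 numbers: the shift along the tool's x, y, z in m, then the turn about the tool's z in rad. In form: [[x, y, z, turn], ...]. A call has 1 to 12 rows; each row is the pose to reach, as a shift and turn from the pose commanded when the call began, along the tool's axes at that moment; what a row does not reach only later rows make up. A row lasts 1/12 s, in which the tool goes at most 41.7 mm and 7.16 degrees, less where a joint would pass 70% of its speed; a pose out of reach is approached as far as the arm can. A call with a gripper value outside its range is refused whole. "grip" is the gripper command: -1 is fully open, 1 is shut, values between are in proportion, set as the call begins (left out, the last holds). The fingers move at their own pace and stop on an object; the grip force is fixed at half the most. Time passes only in rows, so rows that repeat a pose let the fingers close. It gives the time, the measured TCP pose, the force, the opening and the grip force at its end, in the units of the state.
- env.state(): the state, without advancing time (a new reading comes with each control period).
- env.camera(name): name is "scene" or "top"; returns (picture, depth): 400x640x3 uint8, blue, green, red; 400x640 float32, mm along the optical axis (not along the pixel's ray), 0 where there is no reading.
- env.get_calibration(name): a dict with "vertical_fov" (degrees; the focal length in pixels is half the picture's height over the tangent of half this angle, whatever the lens; pixels are square), "cx", "cy" (the principal point, pixels), "T" (4x4, takes a point from camera to world coordinates). Camera axes: x right, y down, z forward; pixel columns grow to the right and rows downward; lengths in mm; the calibration is good to about 2 mm. A picture is of the moment at which its call begins. get_calibration takes no time and is no camera call.
- env.close_job(): hands the job in; it is judged then, once.
The state is a dict: "time": time; "joint_positions": joint angles; "joint_vel": joint speeds; "effort": joint torques, N m; "tcp_pos": TCP position; "tool_rot": TCP orientation; "force": force on the tool from outside, world axes, zero at the start; "ft_torque": the same for the moment, N m; "gripper_width": finger opening in mm; "finger_force": force on a finger pad.
Only numpy, scipy, OpenCV 4.12 (cv2) and the standard library are available. Lean on these libraries where they do the work, as an engineer would, in place of code of your own. Each camera call takes 0.05 s, during which the arm holds its last target. There are 200 camera calls.

TASK

On the bench two round steel bars are held in spring clips: take the nut bar, the one with a fat six-sided socket on one end, pull it forward out of the open mouths of its clips, and lay it flat inside the open tool tray, lengthwise, lowering it in rather than dropping it. Leave the other bar, with a ball at each end, in its clips.

Things in the scene. Friction and masses are not known exactly. Their poses are not given: they have to be found in the camera images.
- nut_bar: Bare steel round bar, 20 mm diameter, 214 mm long, 0.3 kg. Origin on its axis midway between its two clips; y along the bar. Six-sided socket 32 mm across flats at y = 68 to 108 mm, round collar of 32 mm diameter at -76 to -84. Starts level in its clips, axis 120 mm above the bench, axes parallel to the holder's. Bare middle, y = -45 to 45, is free to grasp. Lying down, its axis is 16 mm up.
- nut_bar_holder: Fixed; origin on the bench under the clipped bar's middle. Base 8 mm thick, x -33 to 57, y +-75 mm. Two 130 mm posts behind the bar (x 10 to 29) at y = +-55, 16 wide, each with a sprung steel C clip round the bar, reaching 14 mm over its axis, 15 in front. Mouths open to the holder's -x, towards the robot: it snaps out with some 10 N, is free after 30 mm; it cannot be lifted or slid out endways.
- ball_bar: The bystander bar, to be left alone: same 20 mm round steel bar held the same way in a second, identical holder, but with a 32 mm ball at each end, 208 mm long. Origin on its axis midway between its clips, y along the bar.
- tray: Open tool tray of dark sheet steel, fixed on the bench, empty: 290 mm long (its x) by 160 mm wide (its y), walls 5 mm thick and 30 mm high, floor 5 mm thick. Origin at the bench surface under its centre.
Mind the look-alikes: they are no part of the job. Leave any brown look-alike of the nut_bar alone. Leave any turquoise look-alike of the nut_bar_holder alone.

How it is judged:
By the outcome, as a careful person would: the job done as asked, in the order asked, and still so for the second after the job is handed in, with the robot touching nothing.
It also fails if it takes over 42 s, if anything falls off the work surface, if the arm or the gripper's body presses on something with over 40 N, if the wrist force passes 120 N, or if a joint passes its speed limit or range.

## Working session

There is one attempt and no reset: what is moved stays moved. The work goes in short steps, Python scripts to look and compute and a tool call to move; the robot and the scene stay as the last step left them, time stands still between calls to the robot, and variables do not carry over. Pictures are saved under pics/ and viewed, at most 10 in all, crops included, and the job is handed in when it is done.

Besides the shell and the picture viewer there is one more tool, called as name(argument=value, ...) on one line, values as JSON. send_rows: Moves the arm, as the interface text tells. Its arguments: {"type":"object","properties":{"increments":{"type":"array","items":{"type":"array","items":{"type":"number"}}},"grip":{"type":"number"}},"required":["increments"]}

```bash
mkdir -p pics; cat > h.py <<'E'
import numpy as np,cv2
from plant import env
def snap(n):
    im,d=env.camera(n);c=env.get_calibration(n)
    np.savez(f'{n}.npz',im=im,d=d);return im,d,c
def world(d,c):
    f=200/np.tan(np.radians(c['vertical_fov']/2));v,u=np.mgrid[:400,:640]
    P=np.stack([(u-c['cx'])/f*d,(v-c['cy'])/f*d,d],-1)
    T=np.array(c['T']);return P@T[:3,:3].T+T[:3,3]
E
python3 - <<'E'
from h import *
for n in('scene','top'):
    im,d,c=snap(n);cv2.imwrite(f'pics/{n}0.png',im);print(n,{k:np.round(v,3).tolist() for k,v in c.items()})
s=env.state();print(s['time'],s['tcp_pos'],np.round(s['tool_rot'],3),s['gripper_width'])
E
```

```text
scene {'vertical_fov': 50.47, 'cx': 318.728, 'cy': 195.61, 'T': [[0.35, 0.678, -0.647, 1061.53], [0.937, -0.255, 0.24, -249.726], [-0.002, -0.69, -0.724, 792.314], [0.0, 0.0, 0.0, 1.0]]}
top {'vertical_fov': 55.558, 'cx': 316.838, 'cy': 199.205, 'T': [[0.003, -0.987, 0.158, 274.03], [-1.0, -0.002, 0.006, -17.257], [-0.005, -0.158, -0.987, 1063.3], [0.0, 0.0, 0.0, 1.0]]}
0.1 [251.20828412 571.99383447 241.78714316] [[-0.916  0.402 -0.   ]
 [ 0.402  0.916 -0.001]
 [-0.    -0.001 -1.   ]] 85.56512326645684
```

View pics/scene0.png

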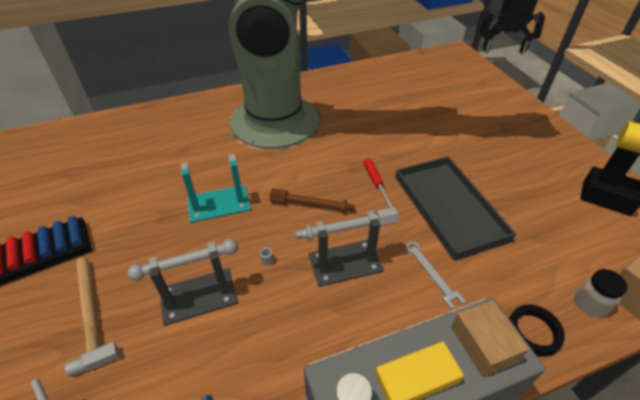

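View pics/top0.png

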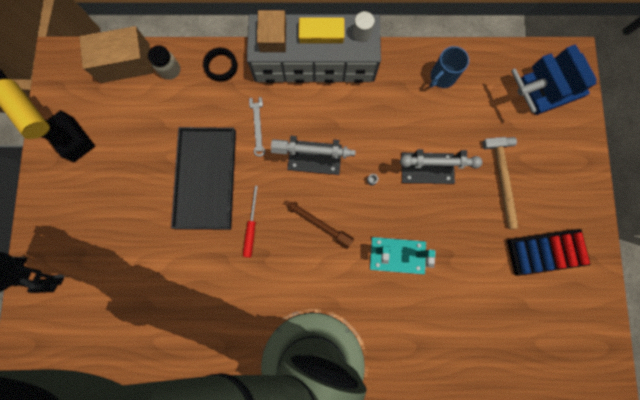

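```bash
python3 - <<'E'
from h import *
z=np.load('top.npz');im,d=z['im'],z['d'];W=world(d,env.get_calibration('top'))
a=cv2.resize(im[110:200,230:370],None,fx=5,fy=5,interpolation=cv2.INTER_CUBIC)
s=np.load('scene.npz')['im'];b=cv2.resize(s[190:290,280:420],None,fx=5,fy=5,interpolation=cv2.INTER_CUBIC)
cv2.imwrite('pics/c1.png',cv2.resize(np.vstack([a,b]),None,fx=.63,fy=.63))
def fit(m,t):
    P=W[m];xy=P[:,:2];c=xy.mean(0);u,sv,vt=np.linalg.svd(xy-c);v=vt[0]*np.sign(vt[0][1]);p=(xy-c)@v
    print(t,len(P),c.round(1),v.round(3),'ang',np.degrees(np.arctan2(-v[0],v[1])).round(2),'ends',(c+v*p.min()).round(1),(c+v*p.max()).round(1),'z',np.percentile(P[:,2],[5,50,95]).round(1))
m=np.zeros((400,640),bool)
for t,(u0,u1,v0,v1,lo,hi) in {'nut':(265,362,130,180,100,150),'ball':(392,490,140,185,100,150),'base':(280,345,130,190,4,14)}.items():
    q=m.copy();q[v0:v1,u0:u1]=1;fit(q&(W[...,2]>lo)&(W[...,2]<hi),t)
q=m.copy();q[130:180,265:362]=1;q&=(W[...,2]>100)&(W[...,2]<150)
for u in range(268,360,4):
    k=np.where(q[:,u])[0]
    if len(k):print(u,k.min(),k.max(),W[k,u].round(0)[np.argmax(W[k,u,2])],np.round([W[k,u,0].min(),W[k,u,0].max()]))
# tray
q=m.copy();q[115:240,160:245]=1;dark=q&(im.max(2)<75)&(W[...,2]<50)
P=W[dark];r=cv2.minAreaRect(P[:,:2].astype(np.float32));print('tray',r,np.percentile(P[:,2],[5,50,95]))
print(W[180,205],W[140,205],W[215,190])
E
```

```text
nut 892 [555.    8.4] [0.082 0.997] ang -4.73 ends [ 545.5 -106.6] [563.1 105.9] z [119.4 130.  136.3]
ball 891 [ 524.6 -324.1] [0.015 1.   ] ang -0.83 ends [ 523.1 -427.1] [ 526.1 -222.2] z [114.9 129.7 136. ]
base 1163 [554.2  -2.4] [0.072 0.997] ang -4.12 ends [547.9 -89.7] [561.2  95.1] z [ 4.7  8.2 11.9]
272 140 152 [556. 102. 138.] [547. 575.]
276 140 153 [561.  92. 138.] [545. 578.]
280 140 153 [564.  82. 137.] [545. 579.]
284 141 153 [561.  72. 137.] [545. 573.]
288 144 151 [564.  62. 129.] [550. 568.]
292 136 154 [574.  52. 137.] [547. 586.]
296 138 151 [553.  42. 130.] [549. 585.]
300 145 152 [558.  32. 129.] [547. 564.]
304 145 152 [555.  21. 132.] [548. 564.]
308 146 152 [553.  11. 130.] [547. 562.]
312 146 153 [552.   1. 133.] [545. 562.]
316 146 153 [553.  -9. 129.] [545. 563.]
320 147 154 [551. -19. 130.] [543. 560.]
324 147 154 [550. -29. 132.] [543. 559.]
328 147 154 [545. -40. 130.] [542. 560.]
332 144 157 [552. -50. 134.] [537. 568.]
336 140 158 [559. -60. 137.] [536. 576.]
340 148 155 [542. -70. 132.] [539. 558.]
344 146 158 [543. -80. 139.] [531. 560.]
348 149 156 [547. -90. 133.] [538. 555.]
352 151 156 [ 541. -101.  127.] [538. 550.]
tray ((502.28192138671875, 306.7691955566406), (158.607666015625, 287.1806945800781), 89.66207885742188) [ 2.6345486   6.15418784 29.15933037]
[498.00858086 307.31806931   7.3888749 ] [617.87637695 314.86801302   2.1821857 ] [397.87324833 344.78092371   6.32455318]
```

View pics/c1.png

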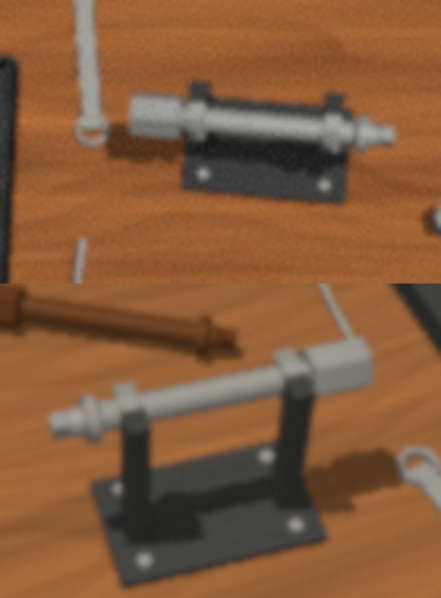

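The nut bar is the steel bar at top px (272–352, 150), with the hex socket at its left end (278,147). The steel bar with balls is at (405–480,160), the brown look-alike at (320,225) and the turquoise holder at (400,255). The crop confirms the steel bar with the six-sided socket in the dark holder. Its top is at z≈130 mm, its length ≈213 mm and its yaw about -4.6°, all as expected.

send_rows(increments=[[-0.014,-0.011,0,0],[-0.042,-0.033,0,0],[-0.07,-0.054,0,0],[-0.098,-0.076,0,0],[-0.126,-0.098,0,0],[-0.154,-0.12,0,0],[-0.182,-0.141,0,0],[-0.21,-0.163,0,0],[-0.238,-0.185,0,0],[-0.266,-0.207,0,0],[-0.294,-0.228,0,0],[-0.322,-0.25,0,0]], grip=-1)

```text
time: 1.1
tcp_pos: [446.0, 212.2, 242.3]
tool_rot: [[-0.916, 0.402, -0.0], [0.402, 0.916, -0.0], [0.0, -0.0, -1.0]]
force: [1.4, 1.7, 0.2]
gripper_width: 85.3
finger_force: 0.0
```

send_rows(increments=[[-0.028,-0.022,0,0.1],[-0.056,-0.044,0,0.2],[-0.084,-0.066,0,0.3],[-0.112,-0.088,0,0.4],[-0.14,-0.109,0,0.5],[-0.168,-0.13,0,0.6],[-0.182,-0.142,0,0.72],[-0.182,-0.142,0,0.84],[-0.182,-0.142,0,0.96],[-0.182,-0.142,0,1.08],[-0.182,-0.142,0,1.18],[-0.182,-0.142,0,1.237]])

```text
time: 2.1
tcp_pos: [555.0, 10.7, 242.0]
tool_rot: [[0.086, 0.996, -0.001], [0.996, -0.086, -0.0], [-0.0, -0.001, -1.0]]
force: [-0.5, 0.0, 0.0]
gripper_width: 84.9
finger_force: 0.0
```

send_rows(increments=[[0,0,0,0],[0,0,0,0]])

```text
time: 2.27
tcp_pos: [555.0, 10.8, 242.1]
tool_rot: [[0.077, 0.997, -0.0], [0.997, -0.077, -0.0], [-0.0, -0.0, -1.0]]
force: [-0.7, 0.2, 0.2]
gripper_width: 85.6
finger_force: 0.0
```

send_rows(increments=[[0,0,0.01,0],[0,0,0.03,0],[0,0,0.05,0],[0,0,0.07,0],[0,0,0.09,0],[0,0,0.105,0],[0,0,0.115,0],[0,0,0.12,0],[0,0,0.124,0],[0,0,0.124,0]])

```text
time: 3.1
tcp_pos: [555.1, 10.6, 118.0]
tool_rot: [[0.08, 0.997, -0.0], [0.997, -0.08, -0.0], [-0.0, -0.0, -1.0]]
force: [1.0, -0.2, 0.1]
gripper_width: 85.6
finger_force: 0.0
```

send_rows(increments=[[0,0,0,0],[0,0,0,0],[0,0,0,0],[0,0,0,0],[0,0,0,0],[0,0,0,0],[0,0,0,0],[0,0,0,0]], grip=0.35)

```text
time: 3.77
tcp_pos: [555.2, 10.7, 118.3]
tool_rot: [[0.08, 0.997, 0.0], [0.997, -0.08, 0.0], [0.0, 0.0, -1.0]]
force: [-0.8, 0.3, 0.7]
gripper_width: 27.8
finger_force: 0.0
```

```bash
python3 - <<'E'
from h import *
im,d,c=snap('scene')
cv2.imwrite('pics/s1.png',cv2.resize(im[130:290,270:430],None,fx=3.7,fy=3.7,interpolation=cv2.INTER_CUBIC))
print(env.state()['force'])
E
```

```text
[-0.25206567 -0.62631298  0.26136429]
```

View pics/s1.png

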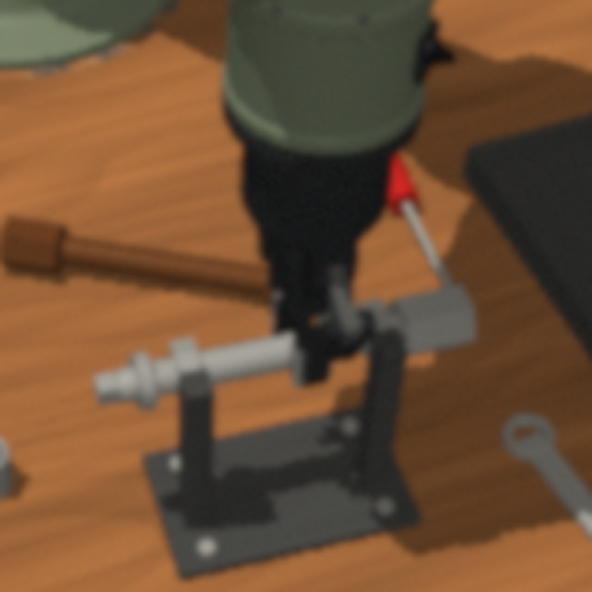

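The fingers straddle the bar at crop px (315,350) without touching it. The gap is 27.8 mm with no force, so the tool is centred to within 4 mm. Next I close the gripper.

send_rows(increments=[[0,0,0,0],[0,0,0,0],[0,0,0,0],[0,0,0,0],[0,0,0,0],[0,0,0,0],[0,0,0,0],[0,0,0,0]], grip=1)

```text
time: 4.48
tcp_pos: [555.4, 10.6, 118.4]
tool_rot: [[0.08, 0.997, 0.001], [0.997, -0.08, -0.0], [-0.0, 0.001, -1.0]]
force: [4.7, 0.1, 1.2]
gripper_width: 17.9
finger_force: 58.6
```

send_rows(increments=[[0,-0.003,0,0],[0,-0.007,0,0],[0,-0.011,0,0],[0,-0.016,0,0],[0,-0.021,0,0],[0,-0.027,0,0],[0,-0.034,0,0],[0,-0.041,0,0],[0,-0.05,0,0],[0,-0.06,0,0],[0,-0.07,0,0],[0,-0.07,0,0]])

```text
time: 5.48
tcp_pos: [483.1, 16.4, 118.3]
tool_rot: [[0.08, 0.997, -0.002], [0.997, -0.08, 0.0], [0.0, -0.002, -1.0]]
force: [1.0, -0.9, -2.8]
gripper_width: 17.7
finger_force: 58.8
```

```bash
python3 - <<'E'
from h import *
im,d,c=snap('scene')
cv2.imwrite('pics/s2.png',cv2.resize(im[130:290,270:430],None,fx=3.7,fy=3.7,interpolation=cv2.INTER_CUBIC))
s=env.state();print(s['force'],s['ft_torque'],s['joint_positions'])
E
```

```text
[ 0.44939036  0.82495357 -3.04899903] [-0.07567066 -0.08424228 -0.00455013] [-23.79647887  29.89246088  19.68646789 119.26685461 -17.694338
  33.59653687   3.75068637]
```

View pics/s2.png

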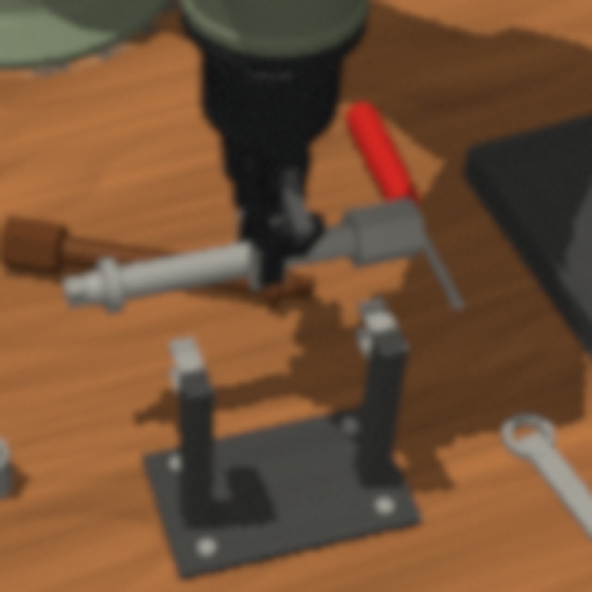

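The bar is out of both clips and level in the gripper (crop px 70–420, 250), and the holder is empty. Next I lift, turn and move it over the tray.

send_rows(increments=[[0,0,-0.01,0],[0,0,-0.025,0],[0,0,-0.04,0],[0,0,-0.055,0],[0,0,-0.07,0],[0.005,0,-0.08,0],[0.015,-0.001,-0.08,0],[0.03,-0.002,-0.08,0],[0.05,-0.003,-0.08,0],[0.07,-0.004,-0.08,0],[0.09,-0.005,-0.08,0],[0.11,-0.006,-0.08,0]])

```text
time: 6.53
tcp_pos: [487.8, 128.4, 197.7]
tool_rot: [[0.079, 0.997, -0.001], [0.997, -0.079, -0.0], [-0.0, -0.001, -1.0]]
force: [-0.4, -0.1, -2.4]
gripper_width: 17.9
finger_force: 58.8
```

send_rows(increments=[[0.02,-0.001,0,-0.04],[0.04,-0.002,0,-0.12],[0.06,-0.004,0,-0.21],[0.08,-0.005,0,-0.3],[0.1,-0.006,0,-0.39],[0.12,-0.007,0,-0.48],[0.14,-0.008,0,-0.57],[0.155,-0.009,0,-0.66],[0.168,-0.01,0,-0.75],[0.176,-0.011,0,-0.84],[0.18,-0.011,0,-0.93],[0.181,-0.011,0,-1.02]])

```text
time: 7.53
tcp_pos: [490.9, 309.7, 197.6]
tool_rot: [[-0.812, 0.583, -0.001], [0.583, 0.812, 0.0], [0.001, -0.0, -1.0]]
force: [0.1, -0.4, -2.8]
gripper_width: 18.0
finger_force: 58.8
```

send_rows(increments=[[0,0,0,-0.09],[0,0,0,-0.18],[0,0,0,-0.27],[0,0,0,-0.36],[0,0,0,-0.45],[0,0,0,-0.53],[0,0,0,-0.59],[0,0,0,-0.62],[0,0,0,-0.631],[0,0,0,-0.631],[0,0,0,-0.631]])

```text
time: 8.45
tcp_pos: [491.5, 308.1, 198.0]
tool_rot: [[-1.0, -0.0, -0.0], [-0.0, 1.0, -0.0], [0.0, -0.0, -1.0]]
force: [-0.4, -0.4, -2.8]
gripper_width: 17.7
finger_force: 58.8
```

```bash
python3 - <<'E'
from h import *
im,d,c=snap('scene')
cv2.imwrite('pics/s3.png',cv2.resize(im[90:290,340:540],None,fx=3,fy=3,interpolation=cv2.INTER_CUBIC))
s=env.state();print(s['force'],s['ft_torque'],s['joint_positions'])
im,d,c=snap('top');W=world(d,c)
q=(W[...,2]>160)&(W[...,2]<225)&(np.abs(W[...,0]-500)<150)&(np.abs(W[...,1]-307)<20)
P=W[q];print(len(P))
for x in range(380,630,15):
    k=P[np.abs(P[:,0]-x)<7]
    if len(k):print(x,len(k),k[:,1].mean().round(1),np.percentile(k[:,2],90).round(1))
print(P[:,0].min(),P[:,0].max())
E
```

```text
[-0.10695513  1.21168249 -2.1973494 ] [-0.02410297 -0.10361237 -0.02410868] [-35.96466616  28.70202604  -2.73493674 101.10506857   1.70147799
  50.24732793  50.54229514]
663
395 41 296.6 213.6
410 54 296.2 212.8
425 58 295.9 213.4
440 33 300.8 208.4
455 44 302.7 208.8
470 53 305.0 208.3
485 53 304.5 217.5
515 1 297.9 201.6
530 38 302.8 209.3
545 54 304.6 210.4
560 51 305.1 209.8
575 80 304.8 213.7
590 38 304.3 215.2
605 27 306.1 208.2
392.9704275960564 606.8837068408864
```

View pics/s3.png

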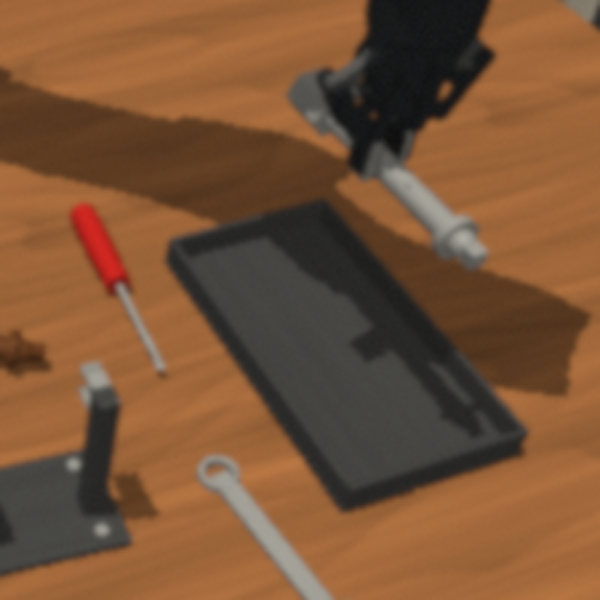

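The bar is level and lengthwise over the tray, spanning x 393–607 against the inside of 362–642, with its axis at y≈305. Next I lower it.

send_rows(increments=[[0,0,0.008,0],[0,0,0.023,0],[0,0,0.041,0],[0,0,0.06,0],[0,0,0.08,0],[0,0,0.1,0],[0,0,0.118,0],[0,0,0.134,0],[0,0,0.147,0],[0,0,0.158,0],[0,0,0.166,0],[0,0,0.17,0]])

```text
time: 9.55
tcp_pos: [491.4, 307.6, 27.2]
tool_rot: [[-1.0, -0.0, -0.001], [-0.0, 1.0, -0.0], [0.001, -0.0, -1.0]]
force: [-0.0, 0.1, -3.2]
gripper_width: 17.8
finger_force: 58.8
```

send_rows(increments=[[0,0,0.001,0],[0,0,0.002,0],[0,0,0.003,0],[0,0,0.004,0],[0,0,0.005,0],[0,0,0.0055,0],[0,0,0.0055,0]])

```text
time: 10.13
tcp_pos: [491.9, 307.8, 23.0]
tool_rot: [[-1.0, -0.0, 0.0], [-0.0, 1.0, 0.0], [-0.0, 0.0, -1.0]]
force: [0.9, 0.1, -0.8]
gripper_width: 17.9
finger_force: 58.9
```

send_rows(increments=[[0,0,0.0005,0],[0,0,0.001,0],[0,0,0.001,0],[0,0,0.001,0]])

```text
time: 10.47
tcp_pos: [492.0, 307.8, 22.0]
tool_rot: [[-1.0, -0.0, 0.001], [-0.0, 1.0, 0.0], [-0.001, 0.0, -1.0]]
force: [3.0, 0.4, 3.4]
gripper_width: 18.2
finger_force: 59.5
```

send_rows(increments=[[0,0,0.0005,0],[0,0,0.001,0],[0,0,0.001,0],[0,0,0.001,0]])

```text
time: 10.8
tcp_pos: [492.1, 307.9, 21.8]
tool_rot: [[-1.0, -0.0, 0.001], [-0.0, 1.0, 0.001], [-0.001, 0.001, -1.0]]
force: [-2.2, -1.7, 20.1]
gripper_width: 17.9
finger_force: 61.4
```

```bash
python3 - <<'E'
from h import *
s=env.state();print(s['tcp_pos'],s['force'],s['ft_torque'])
E
```

```text
[492.05618759 307.90303179  21.7912697 ] [-2.20976961 -1.72639103 20.05595265] [-0.6121895   0.55261668  0.03170422]
```

Both ends now bear on the floor (20 N). I ease off slightly and then release.

send_rows(increments=[[0,0,-0.0005,0],[0,0,-0.001,0],[0,0,-0.001,0],[0,0,-0.001,0]])

```text
time: 11.13
tcp_pos: [491.9, 307.8, 22.0]
tool_rot: [[-1.0, -0.0, 0.0], [-0.0, 1.0, 0.0], [-0.0, 0.0, -1.0]]
force: [1.8, -0.4, 6.3]
gripper_width: 17.6
finger_force: 59.6
```

send_rows(increments=[[0,0,0,0],[0,0,0,0],[0,0,0,0],[0,0,0,0],[0,0,0,0],[0,0,0,0],[0,0,0,0],[0,0,0,0]], grip=0)

```text
time: 11.8
tcp_pos: [491.7, 307.7, 21.8]
tool_rot: [[-1.0, -0.0, -0.0], [-0.0, 1.0, -0.0], [0.0, -0.0, -1.0]]
force: [-0.4, 0.4, 0.3]
gripper_width: 42.5
finger_force: 0.0
```

send_rows(increments=[[0,0,-0.004,0],[0,0,-0.012,0],[0,0,-0.025,0],[0,0,-0.045,0],[0,0,-0.07,0],[0,0,-0.1,0],[0,0,-0.13,0],[0,0,-0.16,0],[0,0,-0.18,0],[0,0,-0.19,0],[0,0,-0.19,0],[0,0,-0.19,0]])

```text
time: 12.8
tcp_pos: [491.6, 307.6, 212.2]
tool_rot: [[-1.0, -0.0, 0.001], [-0.0, 1.0, 0.0], [-0.001, 0.0, -1.0]]
force: [-0.1, -0.1, -1.2]
gripper_width: 42.6
finger_force: 0.0
```

```bash
python3 - <<'E'
from h import *
im,d,c=snap('scene')
cv2.imwrite('pics/s4.png',cv2.resize(im[90:290,340:540],None,fx=3,fy=3,interpolation=cv2.INTER_CUBIC))
s=env.state();print(s['time'],s['tcp_pos'],s['force'])
E
```

```text
12.85 [491.33210769 307.44130747 211.3629877 ] [-0.0537241  -1.10137762 -0.60788946]
```

View pics/s4.png

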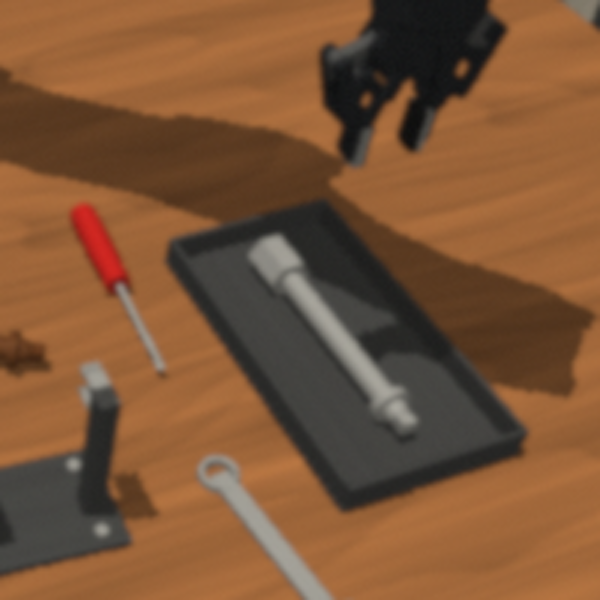

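The nut bar lies flat and lengthwise in the tray (crop px 275,260 to 405,420), and the gripper is clear above it. I'll hand it in.

```bash
python3 -c "
from plant import env
print(env.close_job())"
```

```text
the job is handed in; nothing more can be done
None
```

The nut bar was pulled forward out of its clips and lowered flat and lengthwise into the tray. The ball bar and the look-alikes were not touched, and the job was handed in at about 13 s of the 42 s allowed; no verdict came back.

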